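Put the green washing-up set away in the sink caddy

TASK

Put the green washing-up set away in the aluminium caddy, each piece standing or lying flat on the floor of its bay: the oblong scrub brush, bristles down, in the black-lined bay, the soap bar in the white-lined bay and the round palm brush, bristles down, in the yellow-lined bay. The glass tumbler stands in the way right in front of the green soap: before you take the soap, set the tumbler down gently and upright inside the small square drip tray, and never tip it over. The blue brushes, the blue soap and the white dish belong to other jobs: leave them where they are, and let go of everything at the end.

Things in the scene. Friction and masses are not known exactly. Their poses are not given: they have to be found in the camera images.
- caddy: Fixed open aluminium caddy, 152 (x) x 279 (y) x 28 mm high. Origin: centre of its underside, z up, y along its length. Walls 4 mm thick; bay floors 6 mm above the underside. Three bays in a row along y, each 144 mm long in x, centred at x = 0: black-lined, 74 mm wide, centre y = -98.5 mm; white-lined, 105 mm wide, centre y = -5 mm; yellow-lined, 84 mm wide, centre y = +93.5 mm.
- drip_tray: Fixed small square aluminium drip tray, 106 x 106 x 10 mm, walls 4 mm thick (inside 98 x 98 mm), floor 4 mm thick. Origin: centre of its underside; x and y along its sides, y roughly across the robot's front. The two round palm brushes stand at its +y and -y sides, about 105 mm from its centre; its +x and -x sides are clear.
- tumbler_mid (a point): Clear glass tumbler, empty, open top, upright at the start: 62 mm across at the rim, 50 mm at the foot, 72 mm tall, walls 3 mm, 0.2 kg. Point: on its axis, half-way up (36 mm above its foot). It stands about 10 mm in front of (robot side of) the long side of the green soap bar.
- soap_green_mid (a point): GREEN soap bar, 46 (its x) x 80 (its y) x 30 mm high, lying flat, hard. Point: its centre, 15 mm above its underside. Its y axis runs along its length, roughly across the robot's front.
- scrub_green_mid (a point): GREEN oblong scrub brush, cream bristles down, 120 (its x) x 50 (its y) x 76 mm high. Point: its middle, 38 mm above the bristle ends. On top a straight bar handle along x, 22 mm wide in y, 96 mm long, spans 20 to 38 mm above this point; below it is a gap down to the brush's back, 4 mm above the point; posts 38 mm either side of the middle.
- palm_green_mid (a point): GREEN round palm brush with cream bristles down: 62 mm across and 72 mm high. Point: on its axis, 36 mm above the bristle ends. A round knob, 34 mm across, stands on its back and fills the upper half (0 to 36 mm above this point).
- scrub_blue_mid (a point): BLUE look-alike of the oblong scrub brush, same size, point and axes. Stays where it is.
- palm_blue_mid (a point): BLUE look-alike of the round palm brush, same size and point. Stays where it is.
- soap_blue_mid (a point): BLUE look-alike of the soap bar, same size, point and axes. Stays where it is.
- dish: White ceramic dish, round, 100 mm across, 20 mm high, loose. Origin: centre of its underside. Stays where it is.
Mind the look-alikes: they are no part of the job. There is more than one size of the drip_tray; the job needs the smaller. Of the things shaped like the part that bears tumbler_mid, the clear glass one is meant.

How it is judged:
On the way, in this order (a step that is already met when the one before it is completed fails the run):
1. the tumbler stands in the drip tray (x of tumbler_mid in the frame of drip_tray between -0.026 and 0.026 m and y of tumbler_mid in the frame of drip_tray between -0.026 and 0.026 m and z of tumbler_mid in the frame of drip_tray between 0.034 and 0.046 m and angle between tumbler_mid's own z axis and vertical below 0.1 rad and linear speed of tumbler below 0.02 m/s), for 0.2 s.
2. then the green soap lies in the white-lined bay (x of soap_green_mid in the frame of caddy between -0.051 and 0.051 m and y of soap_green_mid in the frame of caddy between -0.037 and 0.027 m and z of soap_green_mid in the frame of caddy between 0.015 and 0.027 m and angle between soap_green_mid's own z axis and vertical below 0.15 rad and linear speed of soap_green below 0.02 m/s), for 0.2 s.
At the end, for the whole second after the job is handed in: Tumbler upright in the drip tray, within 26 mm of its centre in x and y; green soap flat in the white bay, green scrub and palm brushes bristles down on the floors of the black and yellow bays (tilt under 0.15 rad); all released, at rest; blue things and dish within 30 mm of their start (all of step 1 and all of step 2 and x of scrub_green_mid in the frame of caddy between -0.022 and 0.022 m and y of scrub_green_mid in the frame of caddy between -0.1165 and -0.0805 m and z of scrub_green_mid in the frame of caddy between 0.038 and 0.05 m and angle between each of scrub_green_mid, palm_green_mid's own z axis and vertical below 0.15 rad and x of palm_green_mid in the frame of caddy between -0.045 and 0.045 m and y of palm_green_mid in the frame of caddy between 0.0775 and 0.1095 m and z of palm_green_mid in the frame of caddy between 0.036 and 0.048 m and linear speed of each of scrub_green, palm_green below 0.02 m/s and distance of each of scrub_blue_mid, palm_blue_mid, soap_blue_mid, dish from where it was at the start of the episode below 0.03 m); the robot touches nothing.
It fails at once if a blue thing or the white dish is moved by more than 30 mm (distance of any of scrub_blue_mid, palm_blue_mid, soap_blue_mid, dish from where it was at the start of the episode above 0.03 m).
It fails at once if the tumbler is tipped over (angle between tumbler_mid's own z axis and vertical above 0.7 rad).
It fails at once if the tumbler is struck or dropped hard on the drip tray (over 60 N) (contact force between tumbler and drip_tray above 60 N).
It also fails if it takes over 99 s, if anything falls off the work surface, if the arm or the gripper's body presses on something with over 40 N, if the wrist force passes 120 N, or if a joint passes its speed limit or range.

ROBOT

A 6-joint arm with a two-finger parallel gripper is mounted at the origin on the work surface. World frame = base frame: x ahead of the robot, y to its left, z up, the work surface at z = 0. Lengths are in m, angles in rad, forces in N, time in s.
With the tool pointing down it reaches from about 0.2 to 0.875 m from the base axis. Payload 3.4 kg.
Tool frame: the origin (TCP) lies on the front face of the gripper's body, between the roots of the fingers; the fingertips stand ahead of it and the grasp point (between the pads) lies 78 mm ahead of it (tips_ahead is the z of the fingertips in the tool frame, in m); z points along the fingers, y is the line along which they close (so a half turn about z gives the same grasp; the last joint's range is limited). The gripper opens to 94 mm and grips with 3 to 60 N. Pads are 16 mm wide; open, the fingers measure 119 mm over their backs; the gripper's body (75 mm by 177 mm) begins 78 mm behind the grasp point.
Start: joints at [-1.442, 0.276, 1.505, -0, 1.361, -0.121], TCP at [0.142, -0.557, 0.303] pointing down, gripper open.
Joint ranges: [-2.89, 2.89], [-0.75, 2.08], [0.22, 2.7], [-1.18, 4.32], [0.11, 2.71], [-2.7, 2.7]. Speed limits (rad/s): [2.57, 2.57, 3.14, 3.14, 3.14, 3.14].

INTERFACE

Orientations are given as a unit quaternion [x, y, z, w].
In Python, from rig import * gives the robot as it stands. The module is installed in compiled form; this text tells all that it offers.
- The arm moves only by the tool move_arm, never from a script. Its argument "motion" is a list of rows, each a list of 2 entries, a list of its own where there are three numbers: the shift along the tool's x, y, z as a fraction of full scale, then the turn, a rotation vector about the tool's x, y, z as a fraction of full scale. In form: [[[tx, ty, tz], [wx, wy, wz]], ...]. A call has 1 to 12 rows; each row is the pose to reach, as a shift and turn from the pose commanded when the call began, along the tool's axes at that moment; what a row does not reach only later rows make up. Full scale, the value 1, is 0.2 m for a shift and 90 degrees for a turn. A row lasts 1/10 s, in which the tool goes at most 50 mm and 8.59 degrees, less where a joint would pass 70% of its speed; a pose out of reach is approached as far as the arm can. A call with a number of a shift or a turn outside -1 to 1 is refused whole. A call with a gripper value outside its range is refused whole. "hand" is the closure, from 0 (fully open) to 1 (shut), set as the call begins (left out, the last holds). The fingers move at their own pace and stop on an object; the grip force is fixed at half the most. Time passes only in rows, so rows that repeat a pose let the fingers close. It gives the time, the measured TCP pose, the force, the opening and the grip force at its end, in the units of the state.
- sense(): the state, without advancing time (a new reading comes with each control period).
- get_image(name): name is "scene" or "top"; returns a dict with "color" (384x512x3 uint8, red, green, blue), "camera_matrix" (3x3 intrinsics, pixels), "distortion" ([k1, k2, p1, p2, k3] as OpenCV has them; the pictures are not rectified), "cam_to_world" (4x4, takes a point from camera to world coordinates). Camera axes: x right, y up, looking along -z (the intrinsics and any distortion apply to the point x, -y, -z); pixel columns grow to the right and rows downward; lengths in m; the calibration is good to about 2 mm. A picture is of the moment at which its call begins. There is no depth.
- finish_job(): hands the job in; it is judged then, once.
Trained networks look in a picture, given as the dict that the camera call returned (one of the last four; its "shot" number tells which), for a name from the list of things; names that differ only in an ending like _2 or _b are one class to them, and where a whole thing is asked for, a point or a joint stands for the part that bears it (a point fixed in the world has none). Each returns a list of dicts, best first, with "p" (0 to 1); they miss things now and then, are a little off and sometimes report something else, mostly with a low value. They report only what shows in the picture. A call takes as long as a camera call. They do not tell look-alikes from the thing itself.
- boxes_of(picture, target): "pixel" ([column, row] in pixels, amid what is visible of it).
- regions_of(picture, target): "pixels" (384x512 bool, what is visible of it) and "pixel" ([column, row] in pixels, amid what is visible of it).
- landmark_of(picture, target): "pixel" ([column, row] in pixels: a listed point, or the origin of a listed thing).
The state is a dict: "time_s": time; "q": joint angles; "dq": joint speeds; "joint_torque": joint torques, N m; "ee_pos": TCP position; "tcp_rot": TCP orientation; "ft_force": force on the tool from outside, world axes, zero at the start; "ft_torque": the same for the moment, N m; "grip_width": opening from 0.0 (shut) to 1.0 (fully open); "grasp_force": force on a finger pad.
Only numpy, scipy, OpenCV 4.12 (cv2) and the standard library are available. Lean on these libraries where they do the work, as an engineer would, in place of code of your own. Each camera call takes 0.05 s, during which the arm holds its last target. There are 200 camera calls.

## Working session

There is one attempt and no reset: what is moved stays moved. The work goes in short steps, Python scripts to look and compute and a tool call to move; the robot and the scene stay as the last step left them, time stands still between calls to the robot, and variables do not carry over. Pictures are saved under pics/ and viewed, at most 14 in all, crops included, and the job is handed in when it is done.

Besides the shell and the picture viewer there is one more tool, called after ">>>" as a command line: name --argument value ..., lists and objects as JSON in quotes. move_arm: Moves the arm, as the interface text tells. Shift numbers are shares of 0.2 m and turn numbers shares of 90 degrees, none past 1 either way. Its arguments: {"type":"object","properties":{"motion":{"type":"array","items":{"type":"array"}},"hand":{"type":"number"}},"required":["motion"]}

```bash
mkdir -p pics; python3 - <<'E'
from rig import *
import cv2
s=sense();print({k:(np.round(v,3) if 0 else v) for k,v in s.items() if k in('time_s','ee_pos','tcp_rot','grip_width')})
for n in('scene','top'):
    p=get_image(n);cv2.imwrite(f'pics/{n}0.png',cv2.resize(p['color'][:,:,::-1],(800,600)))
    print(n,p['camera_matrix'],p['distortion'],p['cam_to_world'])
    for t in['caddy','drip_tray','tumbler_mid','soap_green_mid','scrub_green_mid','palm_green_mid','dish']:
        print(t,[([round(float(a)) for a in d['pixel']],round(d['p'],2)) for d in landmark_of(p,t)])
E
```

```text
{'time_s': 0.0, 'ee_pos': array([ 0.1420835 , -0.55675734,  0.30182239]), 'tcp_rot': array([ 9.92210188e-01,  1.24571718e-01, -1.02511794e-05, -9.11381149e-04]), 'grip_width': 1.0025731138135172}
scene [[365.27146581   0.         255.12855209]
 [  0.         365.27146581 190.17786651]
 [  0.           0.           1.        ]] [-0.05320519  0.          0.          0.          0.        ] [[ 0.88005537 -0.36272257  0.30648798  0.82153804]
 [ 0.47486269  0.66836765 -0.57252957 -0.57297807]
 [ 0.00282274  0.64939743  0.76044395  0.83596112]
 [ 0.          0.          0.          1.        ]]
caddy [([191, 273], 0.84)]
drip_tray [([235, 124], 0.89), ([281, 146], 0.8)]
tumbler_mid [([315, 256], 0.7), ([299, 209], 0.58), ([264, 219], 0.57)]
soap_green_mid [([283, 237], 0.67)]
scrub_green_mid [([266, 280], 0.89)]
palm_green_mid [([262, 156], 0.92)]
dish [([237, 200], 0.55)]
top [[468.38271987   0.         265.31862647]
 [  0.         468.38271987 184.83916962]
 [  0.           0.           1.        ]] [-0.12055742  0.          0.          0.          0.        ] [[ 0.02265271  0.99317976 -0.11437137  0.34779411]
 [-0.99972681  0.0218446  -0.00831422 -0.00507924]
 [-0.00575912  0.11452846  0.99340327  1.40857614]
 [ 0.          0.          0.          1.        ]]
caddy [([360, 199], 0.73)]
drip_tray [([174, 261], 0.91), ([179, 197], 0.82), ([141, 185], 0.71)]
tumbler_mid [([295, 109], 0.87), ([284, 161], 0.82)]
soap_green_mid [([290, 142], 0.81)]
scrub_green_mid [([341, 138], 0.67)]
palm_green_mid [([214, 205], 0.77)]
dish [([266, 206], 0.64)]
```

View pics/scene0.png

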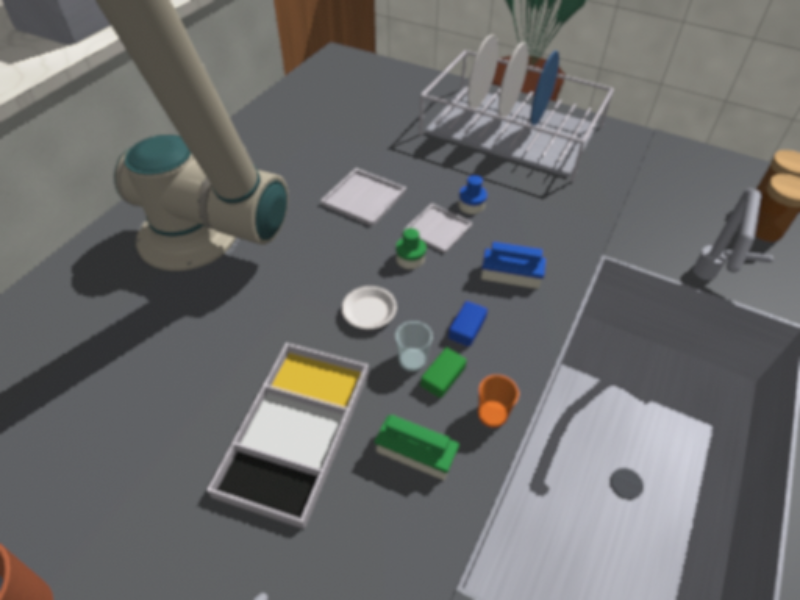

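View pics/top0.png

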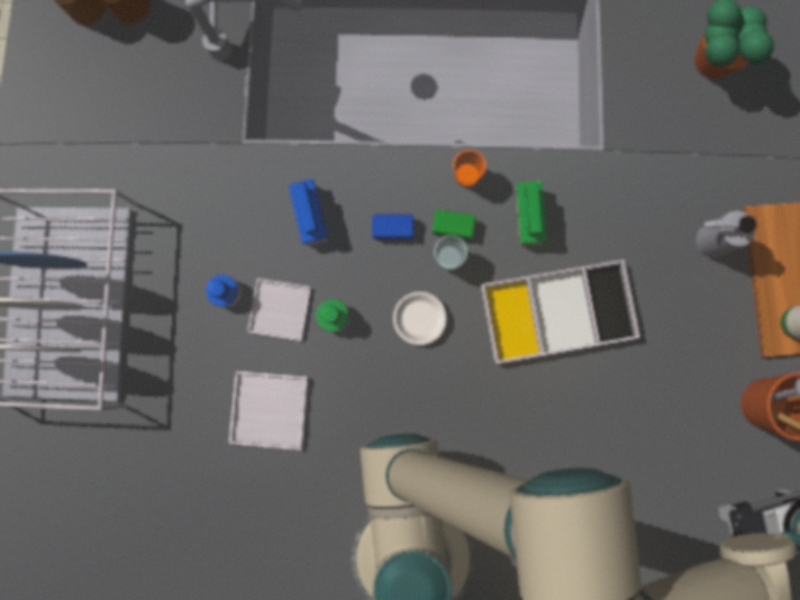

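```bash
cat > h.py <<'E'
from rig import *
import numpy as np, cv2
from scipy.spatial.transform import Rotation as R
def rays(p,px):
    px=np.asarray(px,float).reshape(-1,1,2)
    u=cv2.undistortPoints(px,p['camera_matrix'],p['distortion'])[:,0]
    T=p['cam_to_world']
    return T[:3,3],np.c_[u[:,0],-u[:,1],-np.ones(len(u))]@T[:3,:3].T
def onz(p,px,z):
    o,d=rays(p,px);return (o+d*((z-o[2])/d[:,2])[:,None])[:,:2]
def rect(xy):
    (c,s,a)=cv2.minAreaRect((xy*1000).astype(np.float32));return np.round(c,1),np.round(s,1),round(a,1)
def delta(x,y,z,yaw):
    """tool-frame fractions to a TCP pose, tool down, tool y axis at yaw deg from world +y (mod 180)"""
    s=sense();r=R.from_quat(s['tcp_rot'])
    best=None
    for k in(-180,0,180):
        t=R.from_euler('z',yaw+k,degrees=True)*R.from_matrix(np.diag([1.,-1,-1]))
        w=(r.inv()*t).as_rotvec(degrees=True)
        if best is None or abs(w).max()<abs(best).max():best=w
    return np.round(r.inv().apply(np.array([x,y,z])-s['ee_pos'])/.2,3),np.round(best/90,3)
E
python3 - <<'E'
from h import *
import rig
print([n for n in dir(rig) if not n.startswith('_')],globals().get('tips_ahead'))
Z=dict(caddy=0.0,drip_tray=0,tumbler_mid=.036,soap_green_mid=.015,scrub_green_mid=.038,palm_green_mid=.036,dish=0)
for n in('top','scene'):
    p=get_image(n)
    for t,z in Z.items():
        print(n,t,[(onz(p,d['pixel'],z)[0].round(3).tolist(),round(d['p'],2)) for d in landmark_of(p,t)])
    if n=='top':
        for t,z in(('caddy',.028),('drip_tray',.01)):
            for d in regions_of(p,t):
                ys,xs=np.nonzero(d['pixels']);print(t,round(d['p'],2),rect(onz(p,np.c_[xs,ys],z)))
        hsv=cv2.cvtColor(p['color'],cv2.COLOR_RGB2HSV)
        for nm,lo,hi in(('green',50,75),('blue',105,125)):
            m=((hsv[...,0]>lo)&(hsv[...,0]<hi)&(hsv[...,1]>130)&(hsv[...,2]>60)).astype(np.uint8)
            k,l,st,c=cv2.connectedComponentsWithStats(m)
            for i in range(1,k):
                if st[i,4]>80:
                    ys,xs=np.nonzero(l==i);print(nm,c[i].round(),st[i,4],'z30',rect(onz(p,np.c_[xs,ys],.03)),'z60',rect(onz(p,np.c_[xs,ys],.06)))
E
```

```text
['IKError', 'boxes_of', 'finish_job', 'get_image', 'landmark_of', 'regions_of', 'sense', 'tips_ahead'] 0.0972
top caddy [([0.477, -0.268], 0.92)]
top drip_tray [([0.471, 0.269], 0.82), ([0.266, 0.274], 0.82)]
top tumbler_mid [([0.741, -0.087], 0.75), ([0.572, -0.046], 0.59)]
top soap_green_mid [([0.64, -0.063], 0.91)]
top scrub_green_mid [([0.657, -0.213], 0.8)]
top palm_green_mid [([0.45, 0.152], 0.65)]
top dish [([0.443, -0.006], 0.6), ([0.658, 0.22], 0.51), ([0.582, -0.049], 0.25)]
caddy 0.77 (array([ 473.1, -270.3]), array([157.1, 283.3]), 11.5)
drip_tray 0.82 (array([465.3, 269.5]), array([111.8, 110.4]), 81.6)
drip_tray 0.74 (array([271.3, 281.9]), array([141.2, 138.2]), 87.2)
green [339. 134.] 529 z30 (array([ 662.4, -212.8]), array([116.7,  46.1]), 3.4) z60 (array([ 655.6, -208.3]), array([114.1,  45.1]), 3.4)
green [290. 143.] 351 z30 (array([634.4, -64.7]), array([75.7, 43.6]), 83.6) z60 (array([628.1, -63.4]), array([74.1, 42.7]), 83.6)
green [211. 201.] 240 z30 (array([454.6, 165.4]), array([49.4, 55.5]), 65.2) z60 (array([452.3, 161.7]), array([48.3, 54.3]), 65.2)
blue [196. 135.] 625 z30 (array([654.3, 217.7]), array([119.5,  49.1]), 15.6) z60 (array([647.6, 212.8]), array([116.9,  48.1]), 15.6)
blue [251. 145.] 391 z30 (array([627.3,  52.2]), array([45.8, 78.1]), 1.2) z60 (array([621.2,  50.9]), array([44.8, 76.4]), 1.2)
blue [141. 185.] 299 z30 (array([496.4, 378.5]), array([56.5, 58.8]), 65.8) z60 (array([493.2, 370.1]), array([55.3, 57.5]), 65.8)
scene caddy [([0.471, -0.266], 0.72)]
scene drip_tray [([0.463, 0.258], 0.9), ([0.273, 0.287], 0.87), ([0.435, 0.204], 0.48)]
scene tumbler_mid [([0.579, -0.05], 0.85), ([0.663, -0.216], 0.75)]
scene soap_green_mid [([0.634, -0.07], 0.93)]
scene scrub_green_mid [([0.665, -0.214], 0.75), ([0.51, 0.358], 0.57)]
scene palm_green_mid [([0.453, 0.165], 0.66)]
scene dish [([0.457, -0.008], 0.74), ([0.474, 0.408], 0.24)]
```

```bash
cat >> h.py <<'E'
def chain(*wps,start=None):
    """print move calls (tool fractions, rows) through TCP waypoints (x,y,z,yaw)"""
    s=sense();r=R.from_quat(s['tcp_rot']);q=s['ee_pos']
    print('at',q.round(4),r.as_euler('zyx',degrees=True).round(1),s['grip_width'],s['grasp_force'],round(s['time_s'],1))
    for w in wps:
        goal=np.array(w[:3])
        c=[R.from_euler('z',w[3]+k,degrees=True)*R.from_matrix(np.diag([1.,-1,-1])) for k in(-180,0,180)]
        t=min(c,key=lambda t:(r.inv()*t).magnitude())
        while 1:
            d=r.inv().apply(goal-q)/.2;f=max(1,abs(d).max()/.98)
            v=(r.inv()*t).as_rotvec(degrees=True)
            n=int(np.ceil(max(np.linalg.norm(d/f)*4,np.abs(v).max()/8.5)))+1
            print(w if f==1 else '  part',np.round(d/f,3).tolist(),np.round(v/90,3).tolist(),'rows',n)
            q=q+r.apply(d/f*.2);r=t
            if f==1:break
E
python3 -c "
from h import *
chain((.578,-.05,.25,-6),(.578,-.05,.123,-6))"
```

```text
at [ 0.1421 -0.5572  0.3027] [-14.3  -0.  180. ] 1.0011090061311967 0.0 1.7
  part [0.98, -0.687, 0.094] [0.0, 0.0, 0.226] rows 6
  part [0.678, -0.98, 0.094] [0.0, 0.0, 0.0] rows 6
(0.578, -0.05, 0.25, -6) [0.544, -0.786, 0.075] [0.0, 0.0, 0.0] rows 5
(0.578, -0.05, 0.123, -6) [-0.0, -0.0, 0.635] [0.0, 0.0, 0.0] rows 4
```

>>> move_arm --motion '[[[0.98,-0.69,0.09],[0,0,0.226]],[[0.98,-0.69,0.09],[0,0,0.226]],[[0.98,-0.69,0.09],[0,0,0.226]],[[0.98,-0.69,0.09],[0,0,0.226]],[[0.98,-0.69,0.09],[0,0,0.226]],[[0.98,-0.69,0.09],[0,0,0.226]]]' --hand 0

```text
time_s: 2.3
ee_pos: [0.3, -0.3708, 0.2845]
tcp_rot: [0.999, -0.05, 0.0, -0.001]
ft_force: [-0.6, -1.3, -0.0]
grip_width: 0.998
grasp_force: 0.0
```

>>> move_arm --motion '[[[0.68,-0.98,0.09],[0,0,0]],[[0.68,-0.98,0.09],[0,0,0]],[[0.68,-0.98,0.09],[0,0,0]],[[0.68,-0.98,0.09],[0,0,0]],[[0.68,-0.98,0.09],[0,0,0]],[[0.68,-0.98,0.09],[0,0,0]]]'

```text
time_s: 2.9
ee_pos: [0.4561, -0.1919, 0.2664]
tcp_rot: [0.999, -0.05, 0.001, -0.001]
ft_force: [-0.4, -0.3, 0.4]
grip_width: 0.998
grasp_force: 0.0
```

>>> move_arm --motion '[[[0.54,-0.78,0.07],[0,0,0]],[[0.54,-0.78,0.07],[0,0,0]],[[0.54,-0.78,0.07],[0,0,0]],[[0.54,-0.78,0.07],[0,0,0]],[[0.54,-0.78,0.07],[0,0,0]],[[0.54,-0.78,0.07],[0,0,0]]]'

```text
time_s: 3.5
ee_pos: [0.5776, -0.0515, 0.2522]
tcp_rot: [0.999, -0.052, -0.001, 0.001]
ft_force: [0.5, 0.8, -0.4]
grip_width: 0.999
grasp_force: 0.0
```

```bash
python3 -c "
from h import *
chain((.578,-.05,.123,-6))
p=get_image('scene');cv2.imwrite('pics/s1.png',cv2.resize(p['color'][120:320,180:446,::-1],(798,600)))
print([(onz(p,d['pixel'],.036)[0].round(3),d['p']) for d in landmark_of(p,'tumbler_mid')])"
```

```text
at [ 0.5776 -0.0515  0.2522] [ 6.000e+00 -1.000e-01  1.799e+02] 0.9991648540145929 0.0 3.5
(0.578, -0.05, 0.123, -6) [0.002, -0.009, 0.646] [0.001, 0.001, 0.0] rows 4
[(array([ 0.742, -0.089]), 0.93), (array([ 0.586, -0.058]), 0.85)]
```

View pics/s1.png

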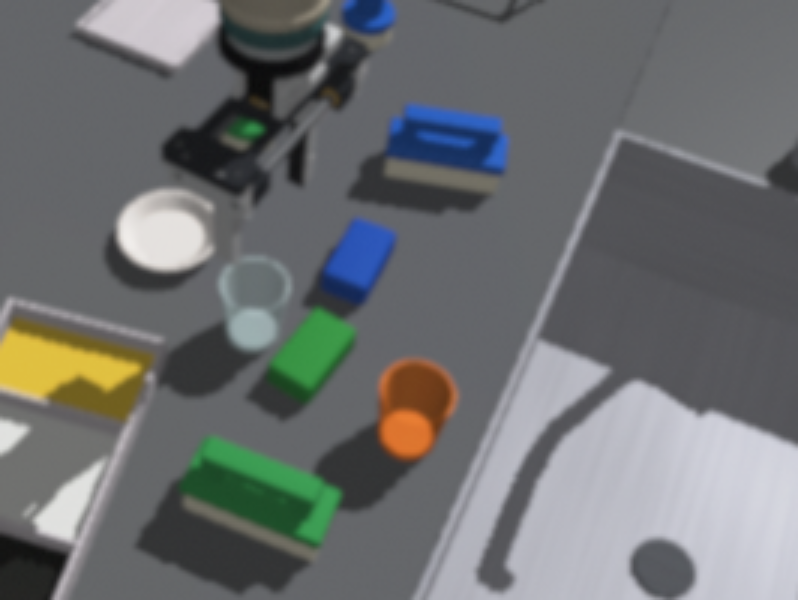

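The crop shows the open fingers high over the clear tumbler at about (253,305), with the green soap just behind it at (312,352). I'll go down and grip.

>>> move_arm --motion '[[[0,0,0.25],[0,0,0]],[[0,0,0.4],[0,0,0]],[[0,0,0.55],[0,0,0]],[[0,0,0.64],[0,0,0]],[[0,0,0.64],[0,0,0]],[[0,0,0.64],[0,0,0]]]'

```text
time_s: 4.2
ee_pos: [0.5774, -0.052, 0.1253]
tcp_rot: [0.999, -0.053, 0.0, 0.0]
ft_force: [0.8, -0.6, 0.8]
grip_width: 1.001
grasp_force: 0.0
```

>>> move_arm --motion '[[[0,0,0],[0,0,0]],[[0,0,0],[0,0,0]],[[0,0,0],[0,0,0]],[[0,0,0],[0,0,0]],[[0,0,0],[0,0,0]],[[0,0,0],[0,0,0]],[[0,0,0],[0,0,0]],[[0,0,0],[0,0,0]],[[0,0,0],[0,0,0]],[[0,0,0],[0,0,0]]]' --hand 1

```text
time_s: 5.2
ee_pos: [0.578, -0.0512, 0.1254]
tcp_rot: [0.999, -0.052, 0.001, 0.001]
ft_force: [-0.5, -2.5, 5.3]
grip_width: 0.647
grasp_force: 30.0
```

```bash
python3 -c "
from h import *
chain((.578,-.052,.25,-6),(.467,.267,.25,82),(.467,.267,.13,82))
"
```

```text
at [ 0.578  -0.0512  0.1254] [6.000e+00 1.000e-01 1.799e+02] 0.6467971766638696 30.000693483743817 5.2
(0.578, -0.052, 0.25, -6) [0.001, 0.005, -0.623] [0.001, -0.001, 0.0] rows 4
  part [-0.461, -0.98, 0.0] [0.0, 0.0, -0.978] rows 12
(0.467, 0.267, 0.25, 82) [0.539, -0.277, 0.0] [0.0, 0.0, 0.0] rows 4
(0.467, 0.267, 0.13, 82) [0.0, 0.0, 0.6] [0.0, 0.0, 0.0] rows 4
```

>>> move_arm --motion '[[[0,0,-0.1],[0,0,0]],[[0,0,-0.25],[0,0,0]],[[0,0,-0.45],[0,0,0]],[[0,0,-0.62],[0,0,0]],[[0,0,-0.62],[0,0,0]]]'

```text
time_s: 5.7
ee_pos: [0.5797, -0.0502, 0.2527]
tcp_rot: [0.999, -0.053, 0.004, -0.0]
ft_force: [1.0, 0.9, -2.1]
grip_width: 0.65
grasp_force: 30.0
```

>>> move_arm --motion '[[[-0.06,-0.12,0],[0,0,-0.09]],[[-0.12,-0.24,0],[0,0,-0.18]],[[-0.17,-0.36,0],[0,0,-0.27]],[[-0.22,-0.48,0],[0,0,-0.36]],[[-0.27,-0.58,0],[0,0,-0.45]],[[-0.32,-0.68,0],[0,0,-0.54]],[[-0.37,-0.78,0],[0,0,-0.63]],[[-0.41,-0.87,0],[0,0,-0.72]],[[-0.44,-0.94,0],[0,0,-0.81]],[[-0.46,-0.98,0],[0,0,-0.9]],[[-0.46,-0.98,0],[0,0,-0.978]],[[-0.46,-0.98,0],[0,0,-0.978]]]'

```text
time_s: 6.9
ee_pos: [0.5052, 0.1546, 0.2463]
tcp_rot: [0.755, 0.656, -0.002, -0.002]
ft_force: [-0.6, -0.1, -2.2]
grip_width: 0.646
grasp_force: 30.0
```

```bash
python3 -c "
from h import *
chain((.467,.267,.25,82),(.467,.267,.13,82))
p=get_image('scene');cv2.imwrite('pics/s2.png',cv2.resize(p['color'][60:260,160:426,::-1],(798,600)))
"
```

```text
at [0.5052 0.1546 0.2463] [ -82.    -0.3 -180. ] 0.6457108870071766 29.998293849639595 6.9
(0.467, 0.267, 0.25, 82) [0.53, -0.267, -0.017] [-0.003, 0.0, 0.0] rows 4
(0.467, 0.267, 0.13, 82) [0.0, 0.0, 0.6] [0.0, 0.0, 0.0] rows 4
```

View pics/s2.png

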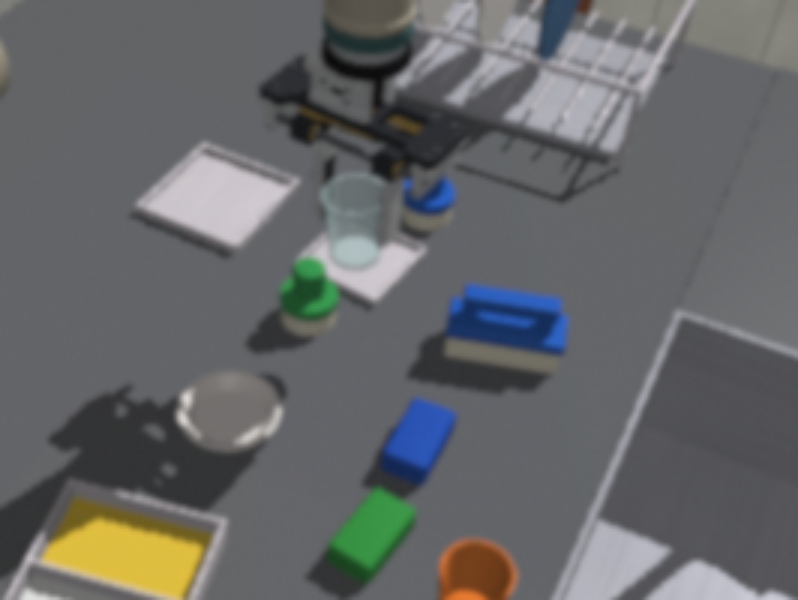

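The tumbler hangs upright in the fingers at about (353,220), still short of the small tray.

>>> move_arm --motion '[[[0.14,-0.07,0],[0,0,0]],[[0.28,-0.14,0],[0,0,0]],[[0.42,-0.21,0],[0,0,0]],[[0.53,-0.27,-0.02],[0,0,0]],[[0.53,-0.27,-0.02],[0,0,0]],[[0.53,-0.27,-0.02],[0,0,0]],[[0.53,-0.27,-0.02],[0,0,0]]]'

```text
time_s: 7.65
ee_pos: [0.468, 0.2656, 0.252]
tcp_rot: [0.755, 0.655, -0.001, 0.0]
ft_force: [0.1, 1.2, -2.8]
grip_width: 0.651
grasp_force: 30.0
```

>>> move_arm --motion '[[[0,0,0.15],[0,0,0]],[[0,0,0.3],[0,0,0]],[[0,0,0.42],[0,0,0]],[[0,0,0.5],[0,0,0]],[[0,0,0.54],[0,0,0]],[[0,0,0.56],[0,0,0]],[[0,0,0.56],[0,0,0]]]'

```text
time_s: 8.35
ee_pos: [0.4683, 0.2661, 0.1406]
tcp_rot: [0.755, 0.656, -0.0, 0.0]
ft_force: [-0.4, -0.8, -2.0]
grip_width: 0.649
grasp_force: 30.0
```

```bash
python3 -c "
from h import *
chain((.467,.267,.13,82));print(sense()['ft_force'])
p=get_image('scene');cv2.imwrite('pics/s3.png',cv2.resize(p['color'][60:210,160:360,::-1],(800,600)))
"
```

```text
at [0.4683 0.2661 0.1406] [-81.9  -0.  180. ] 0.6494907110658827 29.999367808923125 8.3
(0.467, 0.267, 0.13, 82) [0.004, -0.007, 0.053] [0.0, 0.0, -0.001] rows 2
[-0.35612034 -0.84837273 -2.04042423]
```

View pics/s3.png

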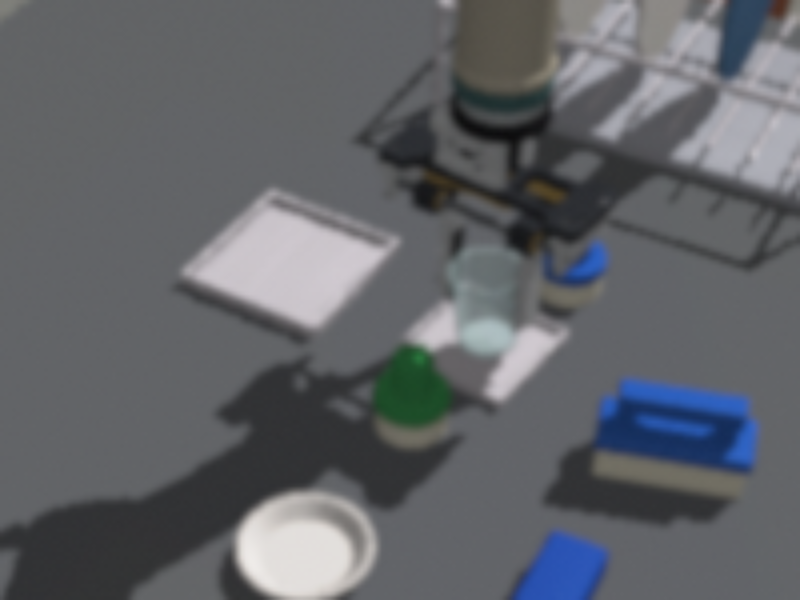

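The tumbler's foot at (487,337) is over the tray centre, about midway between the side corners (405,340) and (568,333). I'll lower slowly.

>>> move_arm --motion '[[[0,0,0.02],[0,0,0]],[[0,0,0.035],[0,0,0]],[[0,0,0.045],[0,0,0]],[[0,0,0.053],[0,0,0]],[[0,0,0.053],[0,0,0]],[[0,0,0.053],[0,0,0]]]'

```text
time_s: 9.0
ee_pos: [0.4679, 0.2665, 0.13]
tcp_rot: [0.755, 0.656, -0.0, 0.0]
ft_force: [-1.0, -0.3, -1.9]
grip_width: 0.652
grasp_force: 30.0
```

>>> move_arm --motion '[[[0,0,0.003],[0,0,0]],[[0,0,0.006],[0,0,0]],[[0,0,0.006],[0,0,0]]]'

```text
time_s: 9.3
ee_pos: [0.4682, 0.2666, 0.1294]
tcp_rot: [0.755, 0.656, 0.0, 0.0]
ft_force: [-0.7, -0.6, 2.5]
grip_width: 0.649
grasp_force: 30.0
```

>>> move_arm --motion '[[[0,0,0],[0,0,0]],[[0,0,0],[0,0,0]],[[0,0,0],[0,0,0]],[[0,0,0],[0,0,0]],[[0,0,0],[0,0,0]],[[0,0,0],[0,0,0]],[[0,0,0],[0,0,0]]]' --hand 0

```text
time_s: 10.0
ee_pos: [0.4679, 0.2665, 0.1288]
tcp_rot: [0.755, 0.656, -0.0, 0.0]
ft_force: [0.2, -0.1, -0.1]
grip_width: 0.998
grasp_force: 0.0
```

>>> move_arm --motion '[[[0,0,-0.15],[0,0,0]],[[0,0,-0.4],[0,0,0]],[[0,0,-0.6],[0,0,0]],[[0,0,-0.6],[0,0,0]]]'

```text
time_s: 10.4
ee_pos: [0.4707, 0.2677, 0.2547]
tcp_rot: [0.755, 0.656, 0.006, 0.002]
ft_force: [-0.6, 0.5, -1.0]
grip_width: 0.997
grasp_force: 0.0
```

```bash
python3 -c "
from h import *
chain((.634,-.066,.22,84),(.634,-.066,.101,84))
p=get_image('scene')
print([(onz(p,d['pixel'],.04)[0].round(3),d['p']) for d in landmark_of(p,'tumbler_mid')])
print([(onz(p,d['pixel'],.015)[0].round(3),d['p']) for d in landmark_of(p,'soap_green_mid')])
"
```

```text
at [0.4707 0.2677 0.2547] [ -82.     0.7 -179.7] 0.9972491781835793 0.0 10.4
  part [-0.98, 0.661, 0.111] [0.007, -0.004, -0.022] rows 6
(0.634, -0.066, 0.22, 84) [-0.572, 0.359, 0.063] [0.0, 0.0, 0.0] rows 4
(0.634, -0.066, 0.101, 84) [0.0, 0.0, 0.595] [0.0, 0.0, 0.0] rows 4
[(array([ 0.739, -0.102]), 0.96), (array([0.473, 0.245]), 0.83), (array([0.658, 0.22 ]), 0.45)]
[(array([ 0.632, -0.066]), 0.8)]
```

>>> move_arm --motion '[[[-0.98,0.66,0.11],[0,0,-0.022]],[[-0.98,0.66,0.11],[0,0,-0.022]],[[-0.98,0.66,0.11],[0,0,-0.022]],[[-0.98,0.66,0.11],[0,0,-0.022]],[[-0.98,0.66,0.11],[0,0,-0.022]],[[-0.98,0.66,0.11],[0,0,-0.022]]]'

```text
time_s: 11.15
ee_pos: [0.5722, 0.0498, 0.2237]
tcp_rot: [0.745, 0.667, -0.002, -0.001]
ft_force: [-0.2, -0.1, 0.4]
grip_width: 1.0
grasp_force: 0.0
```

>>> move_arm --motion '[[[-0.57,0.36,0.06],[0,0,0]],[[-0.57,0.36,0.06],[0,0,0]],[[-0.57,0.36,0.06],[0,0,0]],[[-0.57,0.36,0.06],[0,0,0]],[[-0.57,0.36,0.06],[0,0,0]]]'

```text
time_s: 11.65
ee_pos: [0.6299, -0.0665, 0.2127]
tcp_rot: [0.744, 0.669, -0.001, -0.002]
ft_force: [-0.6, 0.1, -0.5]
grip_width: 1.003
grasp_force: 0.0
```

```bash
python3 -c "
from h import *
chain((.634,-.066,.102,84))
p=get_image('top')
print([(onz(p,d['pixel'],.04)[0].round(3),d['p']) for d in landmark_of(p,'tumbler_mid')])
p=get_image('scene')
print([(onz(p,d['pixel'],.04)[0].round(3),d['p']) for d in landmark_of(p,'tumbler_mid')])
cv2.imwrite('pics/s4.png',cv2.resize(p['color'][80:305,190:490,::-1],(800,600)))
"
```

```text
at [ 0.6299 -0.0665  0.2127] [ -83.9   -0.3 -179.9] 1.0028429544507669 0.0 11.7
(0.634, -0.066, 0.102, 84) [0.004, 0.023, 0.553] [-0.003, -0.001, -0.001] rows 4
[(array([0.472, 0.268]), 0.59)]
[(array([ 0.733, -0.094]), 0.73), (array([0.446, 0.167]), 0.65)]
```

View pics/s4.png

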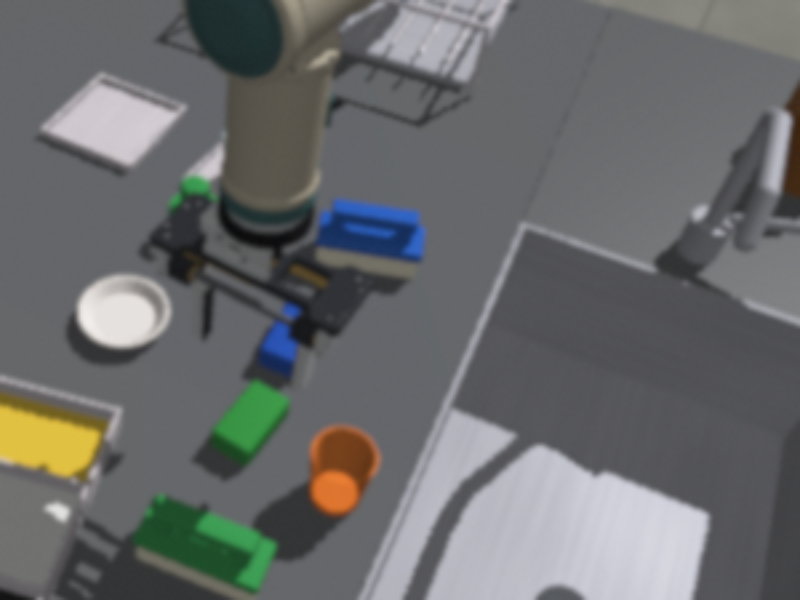

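The fingers are above the green soap at (250,420), with clear floor in front of and behind it. The top view also puts the tumbler in the tray.

>>> move_arm --motion '[[[0,0.02,0.2],[0,0,0]],[[0,0.02,0.4],[0,0,0]],[[0,0.02,0.5],[0,0,0]],[[0,0.02,0.55],[0,0,0]],[[0,0.02,0.55],[0,0,0]]]'

```text
time_s: 12.35
ee_pos: [0.6342, -0.0663, 0.1039]
tcp_rot: [0.743, 0.669, -0.001, -0.001]
ft_force: [-1.2, 0.4, 0.2]
grip_width: 1.002
grasp_force: 0.0
```

>>> move_arm --motion '[[[0,0,0],[0,0,0]],[[0,0,0],[0,0,0]],[[0,0,0],[0,0,0]],[[0,0,0],[0,0,0]],[[0,0,0],[0,0,0]],[[0,0,0],[0,0,0]],[[0,0,0],[0,0,0]],[[0,0,0],[0,0,0]],[[0,0,0],[0,0,0]],[[0,0,0],[0,0,0]]]' --hand 1

```text
time_s: 13.35
ee_pos: [0.6352, -0.0674, 0.1051]
tcp_rot: [0.743, 0.669, 0.0, 0.0]
ft_force: [0.0, -0.3, 2.0]
grip_width: 0.486
grasp_force: 29.8
```

>>> move_arm --motion '[[[0,0,-0.2],[0,0,0]],[[0,0,-0.4],[0,0,0]],[[0,0,-0.6],[0,0,0]],[[0,0,-0.6],[0,0,0]]]'

```text
time_s: 13.75
ee_pos: [0.6375, -0.0678, 0.2307]
tcp_rot: [0.743, 0.669, 0.003, 0.004]
ft_force: [0.8, -0.1, -0.5]
grip_width: 0.485
grasp_force: 29.8
```

```bash
python3 -c "
from h import *
yaw=np.radians(10);C=np.array([.473,-.268]);M=np.array([[np.cos(yaw),-np.sin(yaw)],[np.sin(yaw),np.cos(yaw)]])
for n,y in(('black',-.0985),('white',-.005),('yellow',.0935)):print(n,(C+M@[0,y]).round(4))
b=C+M@[0,-.005]
chain((*b,.215,100),(*b,.12,100))
p=get_image('scene')
hsv=cv2.cvtColor(p['color'],cv2.COLOR_RGB2HSV)
print([(onz(p,d['pixel'],.0)[0].round(3),d['p']) for d in landmark_of(p,'caddy')])
"
```

```text
black [ 0.4901 -0.365 ]
white [ 0.4739 -0.2729]
yellow [ 0.4568 -0.1759]
at [ 0.6375 -0.0678  0.2307] [-84.    0.6 179.9] 0.4851421310295445 29.822520911693573 13.8
  part [-0.98, -0.626, 0.064] [0.007, 0.002, -0.178] rows 6
(np.float64(0.4738682408883346), np.float64(-0.27292403876506105), 0.215, 100) [-0.099, -0.112, 0.009] [0.0, 0.0, 0.0] rows 2
(np.float64(0.4738682408883346), np.float64(-0.27292403876506105), 0.12, 100) [0.0, 0.0, 0.475] [0.0, 0.0, 0.0] rows 3
[(array([ 0.469, -0.265]), 0.9)]
```

>>> move_arm --motion '[[[-0.98,-0.62,0.06],[0,0,-0.178]],[[-0.98,-0.62,0.06],[0,0,-0.178]],[[-0.98,-0.62,0.06],[0,0,-0.178]],[[-0.98,-0.62,0.06],[0,0,-0.178]],[[-0.98,-0.62,0.06],[0,0,-0.178]],[[-0.98,-0.62,0.06],[0,0,-0.178]]]'

```text
time_s: 14.45
ee_pos: [0.4872, -0.2513, 0.2101]
tcp_rot: [0.645, 0.765, -0.001, -0.003]
ft_force: [0.3, 0.7, -0.3]
grip_width: 0.487
grasp_force: 29.8
```

>>> move_arm --motion '[[[-0.1,-0.11,0.01],[0,0,0]],[[-0.1,-0.11,0.01],[0,0,0]],[[-0.1,-0.11,0.01],[0,0,0]]]'

```text
time_s: 14.75
ee_pos: [0.4726, -0.2719, 0.2094]
tcp_rot: [0.643, 0.766, 0.0, -0.002]
ft_force: [0.9, -0.8, -0.9]
grip_width: 0.487
grasp_force: 29.8
```

```bash
python3 -c "
from h import *
chain((.474,-.273,.145,100),(.474,-.273,.113,100))
p=get_image('scene');cv2.imwrite('pics/s5.png',cv2.resize(p['color'][150:350,110:376,::-1],(798,600)))
"
```

```text
at [ 0.4726 -0.2719  0.2094] [-9.990e+01 -1.000e-01 -1.798e+02] 0.4873427689835915 29.822405576705933 14.8
(0.474, -0.273, 0.145, 100) [-0.008, 0.006, 0.322] [-0.001, -0.002, -0.001] rows 3
(0.474, -0.273, 0.113, 100) [0.0, 0.0, 0.16] [0.0, 0.0, 0.0] rows 2
```

View pics/s5.png

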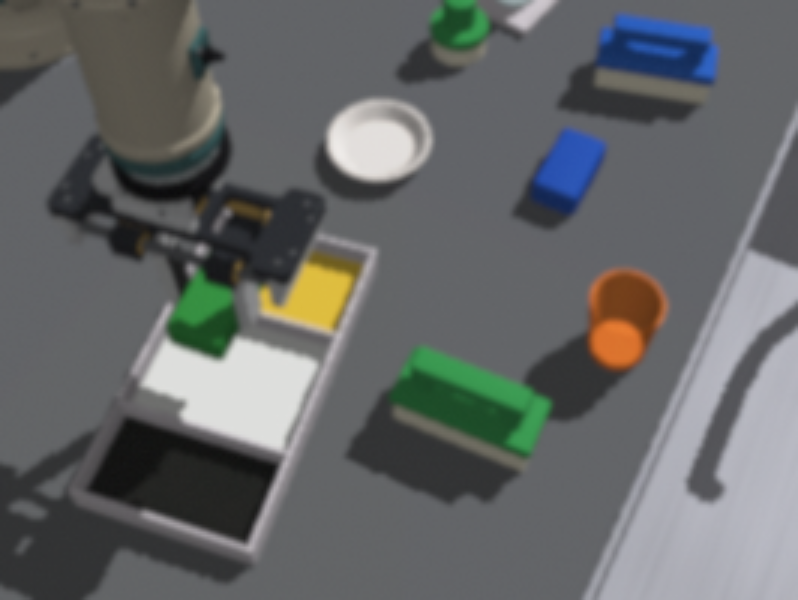

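>>> move_arm --motion '[[[-0.01,0,0.15],[0,0,0]],[[-0.01,0,0.28],[0,0,0]],[[-0.01,0,0.32],[0,0,0]],[[-0.01,0,0.32],[0,0,0]]]'

```text
time_s: 15.2
ee_pos: [0.4731, -0.2733, 0.1455]
tcp_rot: [0.642, 0.766, 0.0, -0.002]
ft_force: [-0.1, 1.1, -0.9]
grip_width: 0.487
grasp_force: 29.8
```

```bash
python3 -c "
from h import *
chain((.474,-.273,.113,100))
p=get_image('scene');cv2.imwrite('pics/s6.png',cv2.resize(p['color'][200:350,120:320,::-1],(800,600)))
c=np.array([[375,250],[252,557],[75,490]])/3+[110,150]
print(onz(p,c,.028).round(4))
yaw=np.radians(10);M=np.array([[np.cos(yaw),-np.sin(yaw)],[np.sin(yaw),np.cos(yaw)]])
print((np.array([[.076,.1395],[.076,-.1395],[-.076,-.1395]])@M.T+[.473,-.268]).round(4))
"
```

```text
at [ 0.4731 -0.2733  0.1455] [-1.001e+02 -1.000e-01 -1.799e+02] 0.4873345391868155 29.822429716587067 15.2
(0.474, -0.273, 0.113, 100) [0.0, 0.005, 0.163] [-0.001, -0.002, 0.001] rows 2
[[ 0.5204 -0.1221]
 [ 0.5771 -0.3965]
 [ 0.4306 -0.4198]]
[[ 0.5236 -0.1174]
 [ 0.5721 -0.3922]
 [ 0.4224 -0.4186]]
```

View pics/s6.png

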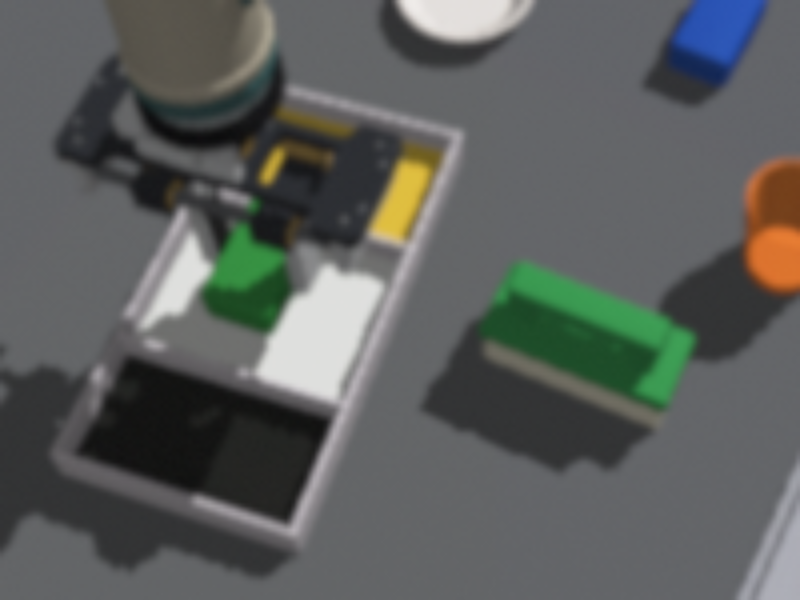

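The soap at (245,275) hangs over the white bay, squared with its walls. The caddy corners (462,135) and (300,545) agree with my estimate to about 3 mm, so I'll lower it.

>>> move_arm --motion '[[[-0.01,0.01,0.08],[0,0,0]],[[-0.01,0.01,0.13],[0,0,0]],[[-0.01,0.01,0.155],[0,0,0]],[[-0.01,0.01,0.17],[0,0,0]],[[-0.01,0.01,0.17],[0,0,0]]]'

```text
time_s: 15.75
ee_pos: [0.4755, -0.2763, 0.1129]
tcp_rot: [0.643, 0.766, -0.0, -0.0]
ft_force: [0.3, -0.2, -1.1]
grip_width: 0.489
grasp_force: 29.8
```

>>> move_arm --motion '[[[0,0,0.005],[0,0,0]],[[0,0,0.008],[0,0,0]],[[0,0,0.008],[0,0,0]]]'

```text
time_s: 16.05
ee_pos: [0.4756, -0.2764, 0.1115]
tcp_rot: [0.643, 0.766, -0.0, 0.0]
ft_force: [0.1, -0.2, -1.7]
grip_width: 0.487
grasp_force: 29.8
```

>>> move_arm --motion '[[[0,0,0],[0,0,0]],[[0,0,0],[0,0,0]],[[0,0,0],[0,0,0]],[[0,0,0],[0,0,0]],[[0,0,0],[0,0,0]],[[0,0,0],[0,0,0]],[[0,0,0],[0,0,0]]]' --hand 0

```text
time_s: 16.75
ee_pos: [0.4755, -0.2764, 0.1113]
tcp_rot: [0.643, 0.766, -0.0, 0.0]
ft_force: [-0.1, -0.2, -0.4]
grip_width: 0.995
grasp_force: 0.0
```

>>> move_arm --motion '[[[0,0,-0.2],[0,0,0]],[[0,0,-0.45],[0,0,0]],[[0,0,-0.65],[0,0,0]],[[0,0,-0.65],[0,0,0]]]'

```text
time_s: 17.15
ee_pos: [0.478, -0.2781, 0.2473]
tcp_rot: [0.643, 0.766, 0.0, 0.006]
ft_force: [-0.0, -0.4, -0.7]
grip_width: 0.999
grasp_force: 0.0
```

```bash
python3 -c "
from h import *
chain((.66,-.213,.25,3.5),(.66,-.213,.15,3.5))
p=get_image('scene')
print([(onz(p,d['pixel'],.021)[0].round(3),d['p']) for d in landmark_of(p,'soap_green_mid')])
print([(onz(p,d['pixel'],.038)[0].round(3),d['p']) for d in landmark_of(p,'scrub_green_mid')])
"
```

```text
at [ 0.478  -0.2781  0.2473] [-100.     0.6  179.6] 0.9987677151263767 0.0 17.1
(0.66, -0.213, 0.25, 3.5) [0.163, 0.953, -0.007] [0.0, 0.009, -0.928] rows 11
(0.66, -0.213, 0.15, 3.5) [0.0, -0.0, 0.5] [0.0, 0.0, 0.0] rows 3
[(array([ 0.465, -0.275]), 0.81)]
[(array([ 0.663, -0.209]), 0.74)]
```

>>> move_arm --motion '[[[0.02,0.1,0],[0,0,-0.09]],[[0.04,0.2,0],[0,0,-0.18]],[[0.06,0.3,0],[0,0,-0.27]],[[0.08,0.4,0],[0,0,-0.36]],[[0.1,0.5,0],[0,0,-0.45]],[[0.12,0.6,0],[0,0,-0.54]],[[0.14,0.7,0],[0,0,-0.63]],[[0.15,0.8,0],[0,0,-0.72]],[[0.16,0.9,0],[0,0,-0.81]],[[0.16,0.95,0],[0,0,-0.9]],[[0.16,0.95,0],[0,0,-0.928]],[[0.16,0.95,0],[0,0,-0.928]]]'

```text
time_s: 18.5
ee_pos: [0.6565, -0.2113, 0.238]
tcp_rot: [-0.031, 1.0, 0.001, -0.002]
ft_force: [-0.2, 0.7, -0.5]
grip_width: 0.997
grasp_force: 0.0
```

```bash
python3 -c "
from h import *
chain((.66,-.213,.145,3.5))
p=get_image('scene');cv2.imwrite('pics/s7.png',cv2.resize(p['color'][170:345,140:373,::-1],(799,600)))
print([(onz(p,d['pixel'],.038)[0].round(3),d['p']) for d in landmark_of(p,'scrub_green_mid')])
"
```

```text
at [ 0.6565 -0.2113  0.238 ] [ 176.5   -0.3 -179.9] 0.9974419367460662 0.0 18.5
(0.66, -0.213, 0.145, 3.5) [-0.019, -0.01, 0.465] [0.001, -0.003, 0.0] rows 3
[(array([ 0.664, -0.213]), 0.87)]
```

View pics/s7.png

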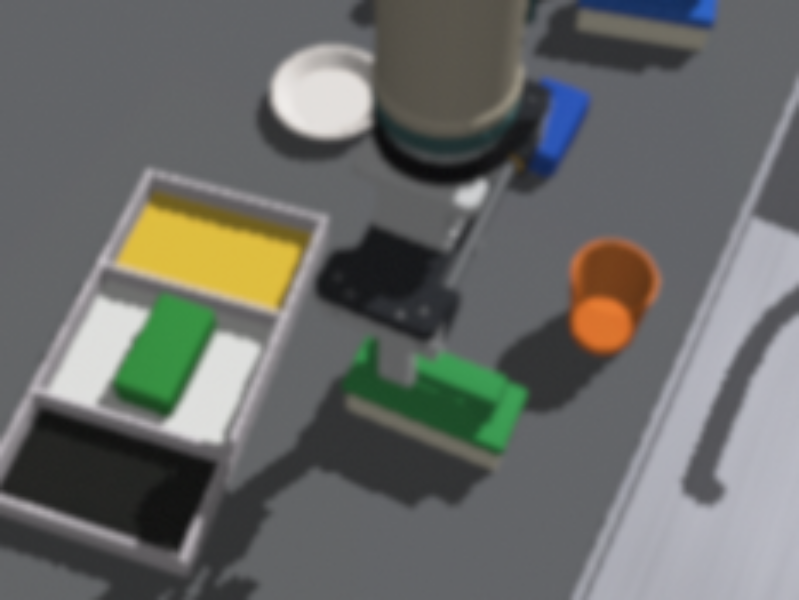

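The green soap lies flat in the white bay at (165,350), and the fingers are over the green scrub handle at (440,390).

>>> move_arm --motion '[[[-0.02,-0.01,0.15],[0,0,0]],[[-0.025,-0.01,0.3],[0,0,0]],[[-0.025,-0.01,0.42],[0,0,0]],[[-0.025,-0.01,0.46],[0,0,0]],[[-0.025,-0.01,0.46],[0,0,0]]]'

```text
time_s: 19.1
ee_pos: [0.6612, -0.2134, 0.1476]
tcp_rot: [-0.03, 1.0, 0.001, -0.002]
ft_force: [-0.2, 0.1, 0.1]
grip_width: 1.001
grasp_force: 0.0
```

>>> move_arm --motion '[[[0,0,0],[0,0,0]],[[0,0,0],[0,0,0]],[[0,0,0],[0,0,0]],[[0,0,0],[0,0,0]],[[0,0,0],[0,0,0]],[[0,0,0],[0,0,0]],[[0,0,0],[0,0,0]],[[0,0,0],[0,0,0]],[[0,0,0],[0,0,0]],[[0,0,0],[0,0,0]],[[0,0,0],[0,0,0]],[[0,0,0],[0,0,0]]]' --hand 1

```text
time_s: 20.3
ee_pos: [0.6622, -0.2135, 0.1491]
tcp_rot: [-0.031, 1.0, 0.0, -0.0]
ft_force: [-0.2, 0.6, -0.7]
grip_width: 0.229
grasp_force: 30.0
```

>>> move_arm --motion '[[[0,0,-0.1],[0,0,0]],[[0,0,-0.25],[0,0,0]],[[0,0,-0.45],[0,0,0]],[[0,0,-0.45],[0,0,0]]]'

```text
time_s: 20.7
ee_pos: [0.6647, -0.2147, 0.2455]
tcp_rot: [-0.031, 1.0, -0.003, 0.005]
ft_force: [0.8, 0.5, -0.2]
grip_width: 0.23
grasp_force: 30.0
```

```bash
python3 -c "
from h import *
yaw=np.radians(10.5);C=np.array([.475,-.270]);M=np.array([[np.cos(yaw),-np.sin(yaw)],[np.sin(yaw),np.cos(yaw)]])
b=(C+M@[0,-.0985]).round(4);print(b,(C+M@[0,.0935]).round(4))
chain((*b,.235,10.5),(*b,.175,10.5))
"
```

```text
[ 0.493  -0.3669] [ 0.458  -0.1781]
at [ 0.6647 -0.2147  0.2455] [176.5   0.6 179.7] 0.23009488187159283 29.9660325050354 20.7
(np.float64(0.493), np.float64(-0.3669), 0.235, 10.5) [0.904, -0.707, 0.047] [-0.004, 0.006, -0.078] rows 6
(np.float64(0.493), np.float64(-0.3669), 0.175, 10.5) [-0.0, 0.0, 0.3] [0.0, 0.0, 0.0] rows 3
```

>>> move_arm --motion '[[[0.2,-0.16,0],[0,0,-0.03]],[[0.4,-0.31,0],[0,0,-0.06]],[[0.6,-0.47,0],[0,0,-0.078]],[[0.8,-0.62,0],[0,0,-0.078]],[[0.9,-0.707,0.05],[0,0,-0.078]],[[0.9,-0.707,0.05],[0,0,-0.078]],[[0.9,-0.707,0.05],[0,0,-0.078]]]'

```text
time_s: 21.4
ee_pos: [0.4906, -0.3658, 0.2283]
tcp_rot: [-0.091, 0.996, 0.001, -0.0]
ft_force: [0.4, 1.3, -1.6]
grip_width: 0.231
grasp_force: 30.0
```

>>> move_arm --motion '[[[0,0,0.15],[0,0,0]],[[0,0,0.22],[0,0,0]],[[0,0,0.22],[0,0,0]]]'

```text
time_s: 21.7
ee_pos: [0.4913, -0.3636, 0.1828]
tcp_rot: [-0.093, 0.996, 0.002, -0.001]
ft_force: [-0.0, 0.5, -1.7]
grip_width: 0.233
grasp_force: 30.0
```

```bash
python3 -c "
from h import *
chain((.493,-.3669,.158,10.5))
p=get_image('scene');cv2.imwrite('pics/s8.png',cv2.resize(p['color'][200:350,110:310,::-1],(800,600)))
print([(onz(p,d['pixel'],.038+sense()['ee_pos'][2]-.149)[0].round(3),d['p']) for d in landmark_of(p,'scrub_green_mid')])
print([(onz(p,d['pixel'],.0)[0].round(3),d['p']) for d in landmark_of(p,'caddy')])
"
```

```text
at [ 0.4913 -0.3636  0.1828] [ 169.4   -0.2 -179.8] 0.23250316672573831 29.966242611408234 21.7
(0.493, -0.3669, 0.158, 10.5) [-0.005, -0.018, 0.124] [0.003, -0.002, 0.001] rows 2
[(array([ 0.495, -0.361]), 0.71), (array([ 0.493, -0.29 ]), 0.5)]
[(array([ 0.461, -0.269]), 0.87)]
```

View pics/s8.png

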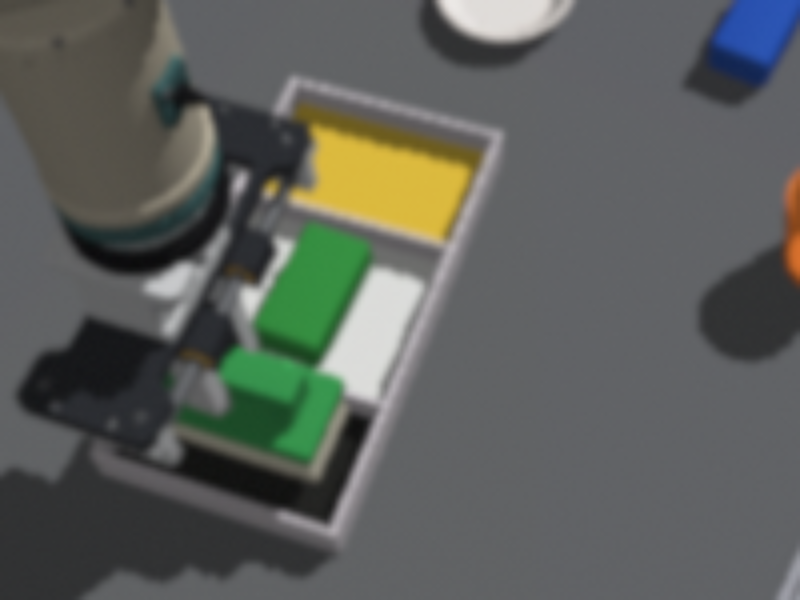

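The brush at (265,410) is over the black bay, level and aligned, and the soap is flat in the white bay. I'll lower it.

>>> move_arm --motion '[[[0,-0.018,0.05],[0,0,0]],[[0,-0.018,0.09],[0,0,0]],[[0,-0.018,0.12],[0,0,0]],[[0,-0.018,0.133],[0,0,0]],[[0,-0.018,0.133],[0,0,0]]]'

```text
time_s: 22.35
ee_pos: [0.4916, -0.3691, 0.158]
tcp_rot: [-0.092, 0.996, 0.0, -0.0]
ft_force: [-0.2, -0.7, -0.8]
grip_width: 0.232
grasp_force: 30.0
```

>>> move_arm --motion '[[[0,0.004,0.008],[0,0,0]],[[0,0.004,0.013],[0,0,0]],[[0,0.004,0.013],[0,0,0]]]'

```text
time_s: 22.65
ee_pos: [0.4917, -0.3685, 0.1562]
tcp_rot: [-0.092, 0.996, -0.0, 0.0]
ft_force: [0.2, 0.2, -0.4]
grip_width: 0.229
grasp_force: 30.0
```

>>> move_arm --motion '[[[0,0,0],[0,0,0]],[[0,0,0],[0,0,0]],[[0,0,0],[0,0,0]],[[0,0,0],[0,0,0]],[[0,0,0],[0,0,0]],[[0,0,0],[0,0,0]],[[0,0,0],[0,0,0]],[[0,0,0],[0,0,0]],[[0,0,0],[0,0,0]]]' --hand 0

```text
time_s: 23.55
ee_pos: [0.4917, -0.3685, 0.1561]
tcp_rot: [-0.092, 0.996, -0.0, -0.0]
ft_force: [-0.5, 0.8, 1.1]
grip_width: 0.962
grasp_force: 0.0
```

>>> move_arm --motion '[[[0,0,-0.15],[0,0,0]],[[0,0,-0.4],[0,0,0]],[[0,0,-0.6],[0,0,0]],[[0,0,-0.6],[0,0,0]]]'

```text
time_s: 23.95
ee_pos: [0.4938, -0.3703, 0.2828]
tcp_rot: [-0.092, 0.996, -0.005, 0.004]
ft_force: [0.2, -1.0, 0.4]
grip_width: 1.0
grasp_force: 0.0
```

```bash
python3 -c "
from h import *
chain((.453,.163,.255,100),(.453,.163,.135,100))
p=get_image('scene')
print([(onz(p,d['pixel'],.044)[0].round(3),d['p']) for d in landmark_of(p,'scrub_green_mid')])
print([(onz(p,d['pixel'],.036)[0].round(3),d['p']) for d in landmark_of(p,'palm_green_mid')])
print([(onz(p,d['pixel'],.0)[0].round(3),d['p']) for d in landmark_of(p,'caddy')])
"
```

```text
at [ 0.4938 -0.3703  0.2828] [169.5   0.5 179.5] 0.999800195871078 0.0 23.9
  part [-0.105, 0.98, 0.042] [-0.009, -0.001, -0.994] rows 12
  part [-0.98, -0.097, 0.051] [0.0, 0.0, 0.0] rows 5
(0.453, 0.163, 0.255, 100) [-0.701, -0.069, 0.037] [0.0, 0.0, 0.0] rows 4
(0.453, 0.163, 0.135, 100) [0.0, 0.0, 0.6] [0.0, 0.0, 0.0] rows 4
[(array([ 0.491, -0.364]), 0.71)]
[(array([0.449, 0.163]), 0.82)]
[(array([ 0.466, -0.262]), 0.97), (array([ 0.475, -0.362]), 0.65), (array([0.635, 0.055]), 0.26)]
```

>>> move_arm --motion '[[[-0.01,0.1,0.004],[0,0,0.09]],[[-0.02,0.2,0.008],[0,0,0.18]],[[-0.03,0.3,0.01],[0,0,0.27]],[[-0.04,0.4,0.015],[0,0,0.36]],[[-0.05,0.5,0.02],[0,0,0.45]],[[-0.06,0.6,0.025],[0,0,0.54]],[[-0.07,0.7,0.03],[0,0,0.63]],[[-0.08,0.8,0.035],[0,0,0.72]],[[-0.09,0.9,0.04],[0,0,0.81]],[[-0.1,0.98,0.04],[0,0,0.9]],[[-0.1,0.98,0.04],[0,0,0.99]],[[-0.1,0.98,0.04],[0,0,1.0]]]'

```text
time_s: 25.35
ee_pos: [0.4748, -0.1712, 0.2663]
tcp_rot: [0.639, 0.769, -0.0, -0.002]
ft_force: [1.0, -0.2, -0.0]
grip_width: 0.996
grasp_force: 0.0
```

```bash
python3 -c "
from h import *
chain((.453,.163,.255,100),(.453,.163,.135,100))
"
```

```text
at [ 0.4748 -0.1712  0.2663] [-100.6   -0.2 -179.9] 0.9956499782098593 0.0 25.4
  part [0.98, 0.117, 0.035] [-0.002, -0.001, 0.006] rows 5
(0.453, 0.163, 0.255, 100) [0.684, 0.075, 0.023] [0.0, 0.0, 0.0] rows 4
(0.453, 0.163, 0.135, 100) [-0.0, -0.0, 0.6] [0.0, 0.0, 0.0] rows 4
```

>>> move_arm --motion '[[[0.98,0.117,0.035],[0,0,0]],[[0.98,0.117,0.035],[0,0,0]],[[0.98,0.117,0.035],[0,0,0]],[[0.98,0.117,0.035],[0,0,0]],[[0.98,0.117,0.035],[0,0,0]]]'

```text
time_s: 25.85
ee_pos: [0.4611, 0.0294, 0.2598]
tcp_rot: [0.636, 0.772, -0.0, -0.002]
ft_force: [0.2, -1.8, -0.3]
grip_width: 0.999
grasp_force: 0.0
```

>>> move_arm --motion '[[[0.68,0.075,0.02],[0,0,0]],[[0.68,0.075,0.02],[0,0,0]],[[0.68,0.075,0.02],[0,0,0]],[[0.68,0.075,0.02],[0,0,0]],[[0.68,0.075,0.02],[0,0,0]]]'

```text
time_s: 26.35
ee_pos: [0.4527, 0.1607, 0.2562]
tcp_rot: [0.638, 0.77, -0.001, -0.0]
ft_force: [-0.3, -0.0, 0.7]
grip_width: 1.0
grasp_force: 0.0
```

```bash
python3 -c "
from h import *
chain((.453,.163,.138,100))
p=get_image('scene');cv2.imwrite('pics/s9.png',cv2.resize(p['color'][70:340,130:490,::-1],(800,600)))
print([(onz(p,d['pixel'],.036)[0].round(3),d['p']) for d in landmark_of(p,'palm_green_mid')])
"
```

```text
at [0.4527 0.1607 0.2562] [-1.007e+02 -1.000e-01  1.799e+02] 1.0001187165269756 0.0 26.4
(0.453, 0.163, 0.138, 100) [0.012, 0.005, 0.591] [-0.001, 0.001, 0.008] rows 4
[(array([0.442, 0.17 ]), 0.96), (array([ 0.482, -0.275]), 0.49), (array([0.653, 0.223]), 0.39), (array([0.501, 0.348]), 0.22)]
```

View pics/s9.png

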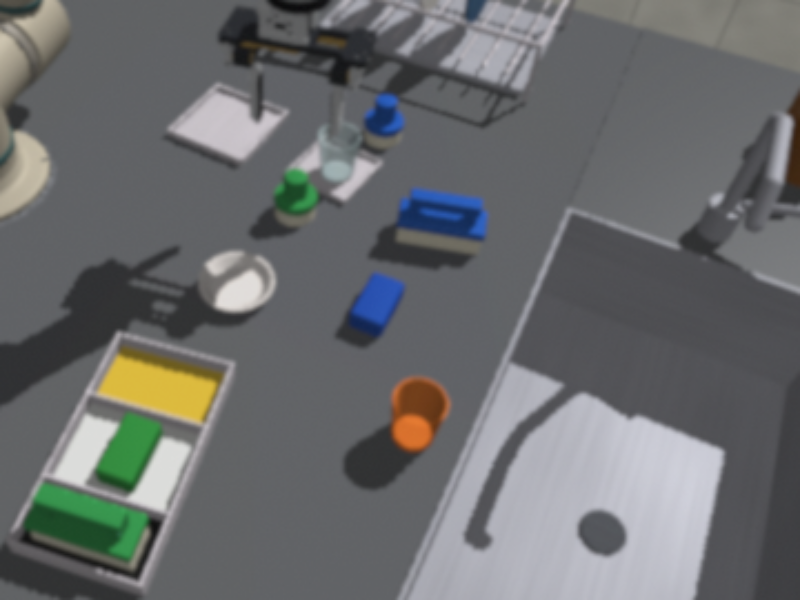

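The scrub sits in the black bay at (85,525), the soap in the white bay and the tumbler in the small tray at (338,155). The green palm brush stands at (296,197) below the gripper, so I'll go down.

>>> move_arm --motion '[[[0.012,0,0.2],[0,0,0]],[[0.012,0,0.4],[0,0,0]],[[0.012,0,0.53],[0,0,0]],[[0.012,0,0.585],[0,0,0]],[[0.012,0,0.585],[0,0,0]]]'

```text
time_s: 26.95
ee_pos: [0.4518, 0.1623, 0.1389]
tcp_rot: [0.64, 0.768, -0.001, -0.001]
ft_force: [-0.6, -0.2, 0.2]
grip_width: 0.999
grasp_force: 0.0
```

>>> move_arm --motion '[[[0,0,0],[0,0,0]],[[0,0,0],[0,0,0]],[[0,0,0],[0,0,0]],[[0,0,0],[0,0,0]],[[0,0,0],[0,0,0]],[[0,0,0],[0,0,0]],[[0,0,0],[0,0,0]],[[0,0,0],[0,0,0]],[[0,0,0],[0,0,0]],[[0,0,0],[0,0,0]],[[0,0,0],[0,0,0]],[[0,0,0],[0,0,0]]]' --hand 1

```text
time_s: 28.15
ee_pos: [0.4524, 0.1637, 0.1401]
tcp_rot: [0.639, 0.769, 0.0, 0.0]
ft_force: [1.3, 1.7, 0.1]
grip_width: 0.355
grasp_force: 30.0
```

>>> move_arm --motion '[[[0,0,-0.1],[0,0,0]],[[0,0,-0.25],[0,0,0]],[[0,0,-0.45],[0,0,0]],[[0,0,-0.5],[0,0,0]],[[0,0,-0.5],[0,0,0]]]'

```text
time_s: 28.65
ee_pos: [0.4526, 0.1637, 0.2411]
tcp_rot: [0.639, 0.769, 0.001, 0.001]
ft_force: [0.3, -0.3, -1.5]
grip_width: 0.359
grasp_force: 30.0
```

```bash
python3 -c "
from h import *
chain((.458,-.178,.235,100.5),(.458,-.178,.17,100.5))
"
```

```text
at [0.4526 0.1637 0.2411] [-100.5    0.2 -180. ] 0.35911902892407604 29.992995858192444 28.6
  part [-0.98, -0.166, 0.017] [0.002, 0.0, 0.0] rows 5
(0.458, -0.178, 0.235, 100.5) [-0.705, -0.119, 0.013] [0.0, 0.0, 0.0] rows 4
(0.458, -0.178, 0.17, 100.5) [0.0, 0.0, 0.325] [0.0, 0.0, 0.0] rows 3
```

>>> move_arm --motion '[[[-0.2,-0.03,0],[0,0,0]],[[-0.4,-0.07,0],[0,0,0]],[[-0.6,-0.1,0.01],[0,0,0]],[[-0.8,-0.13,0.01],[0,0,0]],[[-0.98,-0.166,0.017],[0,0,0]],[[-0.98,-0.166,0.017],[0,0,0]]]'

```text
time_s: 29.25
ee_pos: [0.4542, -0.0385, 0.2343]
tcp_rot: [0.641, 0.767, -0.002, -0.001]
ft_force: [-1.8, 0.4, -1.3]
grip_width: 0.359
grasp_force: 30.0
```

>>> move_arm --motion '[[[-0.2,-0.03,0],[0,0,0]],[[-0.4,-0.07,0],[0,0,0]],[[-0.6,-0.1,0.01],[0,0,0]],[[-0.7,-0.12,0.01],[0,0,0]],[[-0.7,-0.12,0.01],[0,0,0]],[[-0.7,-0.12,0.15],[0,0,0]],[[-0.7,-0.12,0.3],[0,0,0]],[[-0.7,-0.12,0.3],[0,0,0]],[[-0.7,-0.12,0.3],[0,0,0]]]'

```text
time_s: 30.15
ee_pos: [0.4569, -0.1756, 0.176]
tcp_rot: [0.639, 0.769, -0.0, -0.002]
ft_force: [0.1, -0.2, -1.1]
grip_width: 0.36
grasp_force: 30.0
```

```bash
python3 -c "
from h import *
chain((.458,-.178,.148,100.5))
p=get_image('scene');cv2.imwrite('pics/s10.png',cv2.resize(p['color'][170:350,110:350,::-1],(800,600)))
print([(onz(p,d['pixel'],.036+sense()['ee_pos'][2]-.14)[0].round(3),d['p']) for d in landmark_of(p,'palm_green_mid')])
"
```

```text
at [ 0.4569 -0.1756  0.176 ] [-1.006e+02 -1.000e-01 -1.799e+02] 0.3598718759177837 29.993239045143127 30.1
(0.458, -0.178, 0.148, 100.5) [-0.013, 0.004, 0.14] [-0.001, -0.001, 0.001] rows 2
[]
```

View pics/s10.png

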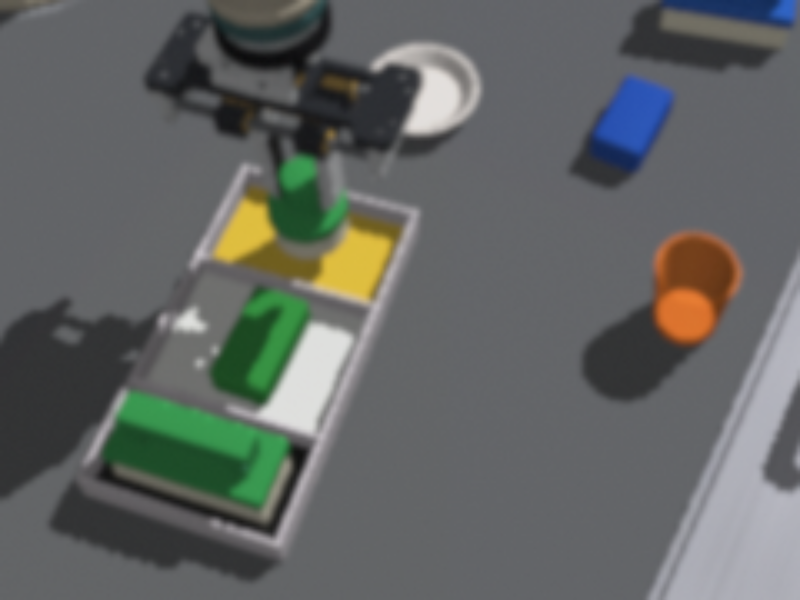

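```bash
python3 -c "
from h import *
p=get_image('scene')
f=lambda a,z:onz(p,np.array(a)*.3+[110,170],z).round(4)
c=f([[247,166],[418,212],[285,550],[82,478]],.028);print(c)
C=c.mean(0);yv=(c[0]+c[1]-c[2]-c[3])/2;L=np.linalg.norm(yv);yv/=L;print(C,L,np.degrees(np.arctan2(-yv[0],yv[1])))
B=f([[310,230]],.036)[0];print('brush',B,'bay coord',(B-C)@yv,'tcp',(sense()['ee_pos'][:2]-C)@yv)
"
```

```text
[[ 0.3762 -0.1504]
 [ 0.5217 -0.1223]
 [ 0.5791 -0.3937]
 [ 0.4299 -0.4204]]
[ 0.476725 -0.2717  ] 0.27634089907214243 11.596602127297455
brush [ 0.4594 -0.1813] bay coord 0.09203734892445363 tcp 0.09658608270384564
```

The palm brush at (310,210) hangs level over the yellow bay, about 92 mm along the caddy from its centre (93.5 wanted). The scrub and soap sit well, so I'll lower it and let go.

>>> move_arm --motion '[[[0,0,0.05],[0,0,0]],[[0,0,0.1],[0,0,0]],[[0,0,0.13],[0,0,0]],[[0,0,0.142],[0,0,0]],[[0,0,0.142],[0,0,0]],[[0,0,0.142],[0,0,0]]]'

```text
time_s: 30.9
ee_pos: [0.4575, -0.1772, 0.1483]
tcp_rot: [0.639, 0.769, -0.0, 0.0]
ft_force: [0.5, 0.1, -1.7]
grip_width: 0.357
grasp_force: 30.0
```

>>> move_arm --motion '[[[0,0,0],[0,0,0]],[[0,0,0],[0,0,0]],[[0,0,0],[0,0,0]],[[0,0,0],[0,0,0]],[[0,0,0],[0,0,0]],[[0,0,0],[0,0,0]],[[0,0,0],[0,0,0]],[[0,0,0],[0,0,0]],[[0,0,0],[0,0,0]]]' --hand 0

```text
time_s: 31.8
ee_pos: [0.4574, -0.1771, 0.1482]
tcp_rot: [0.639, 0.769, -0.0, 0.0]
ft_force: [-0.1, -0.0, -0.2]
grip_width: 0.999
grasp_force: 0.0
```

>>> move_arm --motion '[[[0,0,-0.15],[0,0,0]],[[0,0,-0.4],[0,0,0]],[[0,0,-0.7],[0,0,0]],[[0,0,-0.98],[0,0,0]],[[0,0,-0.98],[0,0,0]],[[0,0,-0.98],[0,0,0]]]'

```text
time_s: 32.4
ee_pos: [0.4584, -0.1777, 0.3474]
tcp_rot: [0.639, 0.769, 0.001, 0.003]
ft_force: [0.2, -0.4, -0.2]
grip_width: 1.001
grasp_force: 0.0
```

```bash
python3 -c "
from h import *
p=get_image('scene');cv2.imwrite('pics/s11.png',cv2.resize(p['color'][70:340,100:460,::-1],(800,600)))
for t,z in(('palm_green_mid',.042),('scrub_green_mid',.044),('soap_green_mid',.021),('tumbler_mid',.04)):
  print(t,[(((onz(p,d['pixel'],z)[0]-[.475,-.27])@np.array([[.983,-.182],[.182,.983]]) if 't'!=t[0] else onz(p,d['pixel'],z)[0]).round(3),round(d['p'],2)) for d in landmark_of(p,t)])
print(sense()['ee_pos'])
"
```

```text
palm_green_mid [(array([0.001, 0.098]), 0.68), (array([0.137, 0.613]), 0.61), (array([0.106, 0.477]), 0.25)]
scrub_green_mid [(array([-0.004, -0.101]), 0.81)]
soap_green_mid [(array([-0.004, -0.   ]), 0.78)]
tumbler_mid [(array([0.476, 0.267]), 0.94), (array([ 0.737, -0.094]), 0.93), (array([0.645, 0.029]), 0.25)]
[ 0.45663658 -0.17674226  0.34219758]
```

View pics/s11.png

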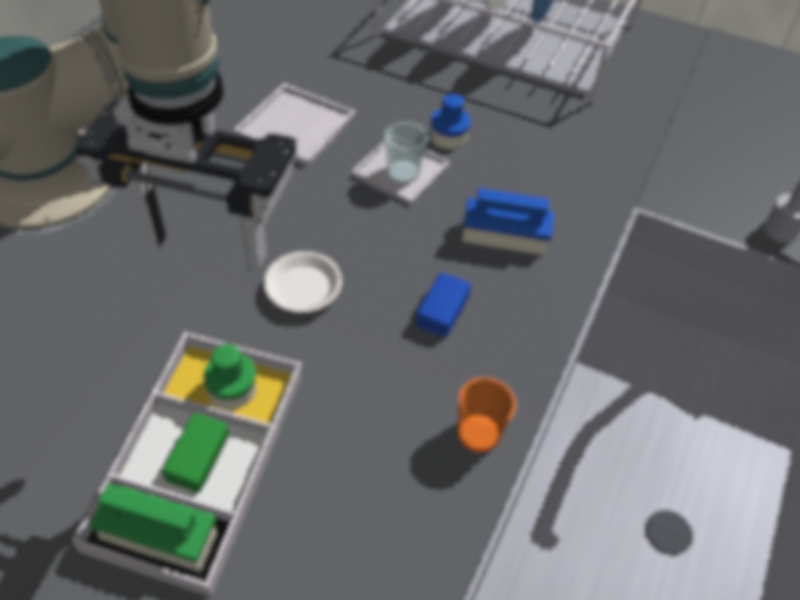

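The picture shows the palm brush at (229,375), the soap at (197,450) and the scrub at (153,525), each upright or flat in its own bay. The tumbler stands upright in the small tray at (404,150), and the gripper is clear of everything.

```bash
python3 -c "
from rig import *
print(finish_job())"
```

```text
the job is handed in; nothing more can be done
None
```

I handed the job in with the tumbler upright in the small drip tray, the green soap, scrub brush and palm brush each in its own bay, and the gripper open and clear. The hand-in gave no verdict, but the last picture and position checks put every piece within its limits.

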